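# Set and lock the depth stop of a watch press

### The job

On the little white bench press, slacken the jam nut by its lever, then wind the handwheel until the stop pin bears firmly but gently on the brass setting gauge below it. Keep that setting and swing the jam nut lever back until the nut is tight again, without forcing either screw; then let go, leaving everything else on the bench where it is.

Things in the scene. Friction and masses are not known exactly. Their poses are not given: they have to be found in the camera images.
- axis (a point): Point on the common upright axis of jam nut and handwheel, at the top of the press head, 142 mm above the bench. The press is fixed: a white C-frame with base plate 150 x 190 x 22 mm, a column on one side and a head 64 mm wide. With the hand stopped and holding a peg, most of the running friction no longer shows in the force; the spring load still does.
- nut_grip (a point): Centre of the black grip peg (14 mm thick, 34 tall, point 19 mm above its foot) upright on the end of the steel jam nut lever, 95 mm from the axis; point 172 mm above the bench. The peg revolves freely. The flat lever lies below the handwheel and reaches beyond its rim. About the axis, seen from above: counter-clockwise loosens, clockwise tightens.
- nut (a joint): Angle of jam nut and lever, rad, growing as it loosens (counter-clockwise from above); stops at -0.8 and 1.6. Starts tight, between 0 and 0.15; slack from about 0.8 up. Slack, its running friction is 6.3 N at the peg. Tightening clockwise from about 0.7, a spring washer adds 160 N of clamp load and 8.4 N at the peg per rad. It stays where it is left, but a load over 120 N eases back to that.
- wheel_grip (a point): Centre of the black grip peg (14 mm thick, 34 tall, point 19 mm above its foot) upright on the aluminium handwheel (disc 110 mm across, its face 189 mm above the bench), 45 mm from the axis; point 211 mm above the bench. The peg revolves freely, so the wheel is wound like a crank without turning the hand.
- wheel (a joint): Handwheel angle, rad, growing clockwise seen from above, which drives the stop pin down 2.5 mm per rad (the wheel keeps its height); stops at -0.5 and 8. Starts between 0 and 1.2. Locked while the nut is tight; with the nut slack its running friction is 6.2 N at the peg. The pin meets the gauge 1 to 3.5 rad after the start: the gauge height differs and is not measured.
- stop_pin: Steel stop pin 12 mm thick under the head, on the axis; origin at its lower end. Below it is the brass gauge (disc 32 mm across, 16 thick), sprung: past first touch each rad of the wheel adds 150 N of pin load and 8.3 N at the peg. Right: 40 to 120 N, best 80 N (4.4 N more at the peg than free). Over 160 N damages it. Left alone the wheel stays, but a load over 110 N eases to that.
- pad: Brake pad on the axis, hidden inside the press head; the tight jam nut presses it on the screw. Nothing to handle. Right clamp load when tight: 60 to 150 N, best 105 N, which is about 5.5 N more at the lever's peg than when slack; over 190 N it is forced.
- ring: Bystander: loose steel movement ring, 46 mm across, 14 mm high. Origin at the centre of its underside.
- tweezers: Bystander: loose steel tweezers 138 mm long, lying flat. Origin at the centre of its underside.
- dish: Bystander: loose small steel cup, 72 mm across, 34 mm high. Origin at the centre of its underside.
- loupe: Bystander: loose green plastic eye loupe, a cup 36 mm across, 30 mm high. Origin at the centre of its underside.
- driver: Bystander: loose small screwdriver, 120 mm. Origin at the centre of its underside.
- jar: Bystander: loose white lidded jar, 48 mm across, 50 mm high. Origin at the centre of its underside.
- holder: Bystander: loose white turned movement holder, 60 mm across, 28 mm high. Origin at the centre of its underside.

How it is judged:
On the way, in this order (a step that is already met when the one before it is completed fails the run):
1. the jam nut is slackened: the clamp no longer presses on the screw (contact force between each of pad, stop_pin and anything else below 5 N), for 0.2 s.
2. with the nut slack, the handwheel is wound until the stop pin loads the gauge with 40 to 120 N (contact force between pad and anything else below 5 N and contact force between stop_pin and anything else between 40 and 120 N), for 0.3 s.
3. the jam nut is tight again, 60 to 150 N, with the setting kept (contact force between pad and anything else between 60 and 150 N and contact force between stop_pin and anything else between 40 and 120 N), for 0.2 s.
At the end, for the whole second after the job is handed in: The stop pin bears on the gauge with 40 to 120 N, the jam nut clamps the screw with 60 to 150 N, and handwheel and nut are at rest (under 0.05 rad/s) (all of step 3 and velocity of joint wheel between -0.05 and 0.05 rad/s and velocity of joint nut between -0.05 and 0.05 rad/s); the robot touches nothing.
It fails at once if the gauge is overloaded: pin load above 160 N (contact force between stop_pin and anything else above 160 N).
It fails at once if the jam nut is forced: clamp load above 190 N (contact force between pad and anything else above 190 N).
It fails at once if a bystander is moved by more than 20 mm (distance of any of ring, tweezers, dish, loupe, driver, jar, holder from where it was at the start of the episode above 0.02 m).
It also fails if it takes over 72 s, if anything falls off the work surface, if the arm or the gripper's body presses on something with over 40 N, if the wrist force passes 120 N, or if a joint passes its speed limit or range.

### The arm

A 6-joint arm with a two-finger parallel gripper is mounted at the origin on the work surface. World frame = base frame: x ahead of the robot, y to its left, z up, the work surface at z = 0. Lengths are in m, angles in rad, forces in N, time in s.
With the tool pointing down it reaches from about 0.3 to 0.875 m from the base axis. Payload 6.4 kg.
Tool frame: the origin (TCP) lies midway between the tips of the shut fingers; the grasp point (between the pads) lies 19 mm behind it; x points along the fingers, y is the direction in which the jaws open and shut, and the axes are right-handed (so a half turn about x gives the same grasp; the last joint's range is limited). The gripper opens to 85 mm and grips with 20 to 120 N. Pads are 22 mm wide; open, the fingers measure 114 mm over their backs; the gripper's body (76 mm by 85 mm) begins 54 mm behind the grasp point. The pads swing forward as they close: fully open they stand 13 mm farther back than shut.
Start: joints at [1.132, 0.181, 1.607, -0, 1.354, -0.206], TCP at [0.133, 0.56, 0.231] pointing down, gripper open.
Joint ranges: [-2.99, 2.99], [-0.89, 2.07], [0.3, 2.58], [-1.14, 4.28], [0, 2.63], [-3.12, 3.12]. Speed limits (rad/s): [2.57, 2.57, 3.01, 3.14, 3.14, 3.14].

### API

Orientations are given as a unit quaternion [w, x, y, z].
In Python, from bench import ctrl gives the robot as it stands.
- The arm moves only by the tool step_arm, never from a script. Its argument "motion" is a list of rows, each a list of 7 numbers: the shift along the tool's x, y, z in mm, then the turn, a rotation vector about the tool's x, y, z in degrees, then the closure in counts, from 0 (fully open) to 255 (shut). In form: [[tx, ty, tz, rx, ry, rz, hand], ...]. A call has 1 to 10 rows; each row is the pose to reach, as a shift and turn from the pose commanded when the call began, along the tool's axes at that moment; what a row does not reach only later rows make up. A row lasts 1/8 s, in which the tool goes at most 62.5 mm and 10.7 degrees, less where a joint would pass 70% of its speed; a pose out of reach is approached as far as the arm can. A call with a gripper value outside its range is refused whole. The fingers move at their own pace and stop on an object; the grip force is fixed at half the most. Time passes only in rows, so rows that repeat a pose let the fingers close. It gives the time, the measured TCP pose, the force and the opening at its end, in the units of the state.
- ctrl.get_obs(): the state, without advancing time (a new reading comes with each control period).
- ctrl.camera(name): name is "scene" or "top"; returns (picture, depth): 480x640x3 uint8, red, green, blue; 480x640 float32, m along the optical axis (not along the pixel's ray), 0 where there is no reading.
- ctrl.camera_info(name): a dict with "fx", "fy", "cx", "cy" (pixels), "T" (4x4, takes a point from camera to world coordinates). Camera axes: x right, y down, z forward; pixel columns grow to the right and rows downward; lengths in m; the calibration is good to about 2 mm. A picture is of the moment at which its call begins. camera_info takes no time and is no camera call.
- ctrl.hand_in(): hands the job in, once; it reports no verdict.
The state is a dict: "time_s": time; "q": joint angles; "dq": joint speeds; "joint_efforts": joint torques, N m; "eef_pos": TCP position; "eef_rot": TCP orientation; "wrist_force": force on the tool from outside, world axes, zero at the start; "torque": the same for the moment, N m; "opening": opening from 0.0 (shut) to 1.0 (fully open).
Only numpy, scipy, OpenCV 4.12 (cv2) and the standard library are available. Lean on these libraries where they do the work, as an engineer would, in place of code of your own. Each camera call takes 0.05 s, during which the arm holds its last target. There are 200 camera calls.

## Working session

There is one attempt and no reset: what is moved stays moved. The work goes in short steps, Python scripts to look and compute and a tool call to move; the robot and the scene stay as the last step left them, time stands still between calls to the robot, and variables do not carry over. Pictures are saved under pics/ and viewed, about 8 in all and at most 12, crops included, and the job is handed in when it is done.

Besides the shell and the picture viewer there is one more tool, called after "Call:" as name(argument=value, ...), one argument or row to a line, values as JSON. step_arm: Moves the arm, as the interface text tells. Its arguments: {"type":"object","properties":{"motion":{"type":"array","items":{"type":"array","items":{"type":"number"}}}},"required":["motion"]}

```bash
mkdir -p pics; python3 - <<'E'
from bench import ctrl
import cv2,numpy as np
for n in("scene","top"):
    p,d=ctrl.camera(n); cv2.imwrite(f"pics/{n}0.png",p[:,:,::-1]); np.save(f"pics/{n}0.npy",d)
    i=ctrl.camera_info(n); print(n,i)
print(ctrl.get_obs())
E
```

```text
scene {'fx': 607.2503998813643, 'fy': 607.2503998813643, 'cx': 325.1526031317138, 'cy': 238.55457315070333, 'T': array([[ 0.8609824 ,  0.3024493 , -0.40894221,  1.18827674],
       [ 0.50818849, -0.54518844,  0.66671885, -1.0785016 ],
       [-0.02130191, -0.78185292, -0.62309891,  1.12530481],
       [ 0.        ,  0.        ,  0.        ,  1.        ]])}
top {'fx': 492.28313832178947, 'fy': 492.28313832178947, 'cx': 316.6426829783621, 'cy': 237.79746710864092, 'T': array([[ 0.02749485, -0.98390456,  0.17656682,  0.37370295],
       [-0.99954635, -0.02488829,  0.01696055, -0.02279496],
       [-0.01229312, -0.17695305, -0.98414252,  1.20985211],
       [ 0.        ,  0.        ,  0.        ,  1.        ]])}
{'time_s': 0.1, 'q': array([ 1.13169820e+00,  1.81493193e-01,  1.60790235e+00, -2.88428522e-05,
        1.35380945e+00, -2.06308533e-01]), 'dq': array([ 0.00070162, -0.00242032, -0.00199268,  0.00021375, -0.00316908,
       -0.00178835]), 'joint_efforts': array([ 3.89325351e-04, -4.45873332e+01, -3.52239704e+01, -1.98247235e-04,
        4.02294376e-03,  4.14299745e-05]), 'eef_pos': array([0.13242769, 0.55902841, 0.23046211]), 'eef_rot': array([ 0.70215102,  0.08157184,  0.7024937 , -0.08265941]), 'wrist_force': array([ 0.13891462, -0.62903023, -0.4174326 ]), 'torque': array([0.01287301, 0.01436273, 0.0367215 ]), 'opening': 1.000210548292717}
```

View pics/scene0.png

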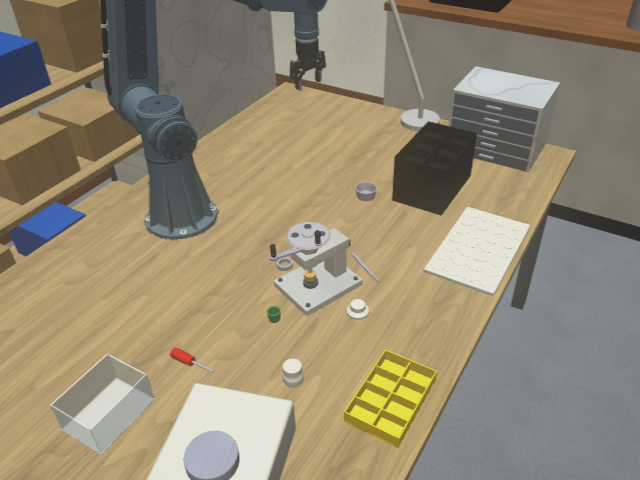

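View pics/top0.png

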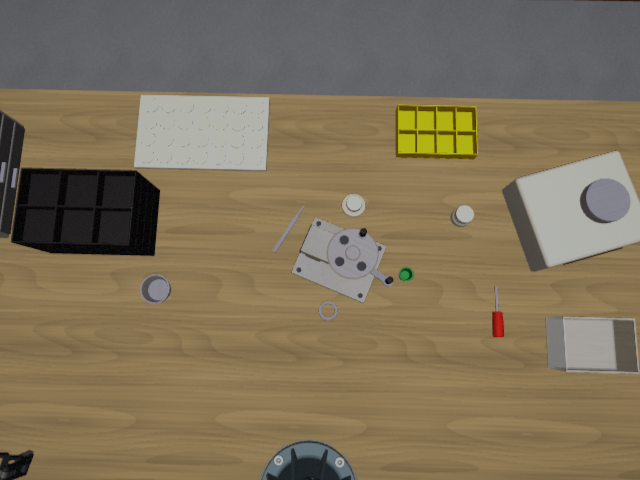

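The scene view shows the press in mid-table. In the top view the wheel hub is near (353,253), the wheel peg near (363,233) and the lever peg near (389,281). I'll enlarge that area.

```bash
cat > h.py <<'E'
import numpy as np
from bench import ctrl
def at_z(n,u,v,z):
    i=ctrl.camera_info(n);T=i["T"];r=T[:3,:3]@[(u-i["cx"])/i["fx"],(v-i["cy"])/i["fy"],1]
    return T[:3,3]+r*(z-T[2,3])/r[2]
def px(n,P):
    i=ctrl.camera_info(n);T=i["T"];c=T[:3,:3].T@(np.array(P)-T[:3,3])
    return c[0]/c[2]*i["fx"]+i["cx"],c[1]/c[2]*i["fy"]+i["cy"]
E
python3 - <<'E'
import cv2
p=cv2.imread("pics/top0.png")[200:320,280:440]
cv2.imwrite("pics/c1.png",cv2.resize(p,None,fx=5,fy=5,interpolation=cv2.INTER_CUBIC))
E
```

```text
(no output)
```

View pics/c1.png

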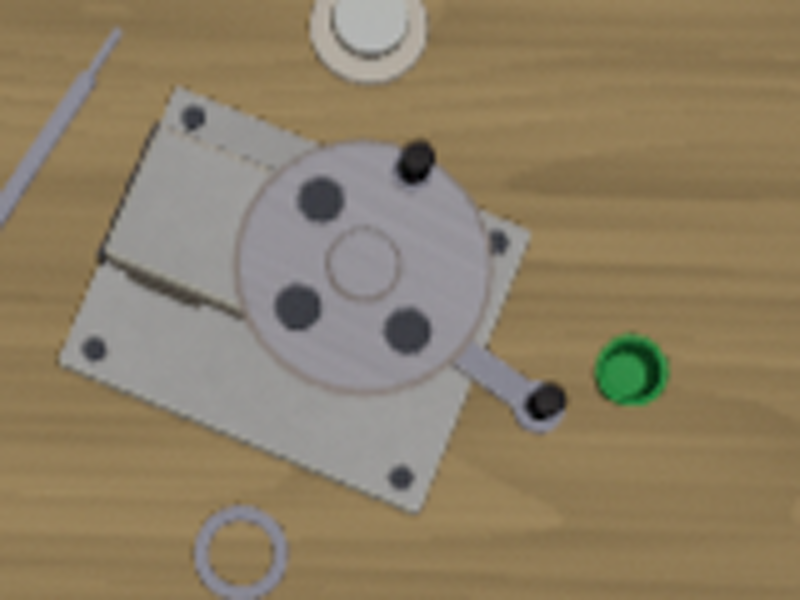

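```bash
python3 - <<'E'
from h import *
from scipy.spatial.transform import Rotation as R
A=at_z("top",352.9,253.5,.189);W=at_z("top",363.3,231.1,.226);N=at_z("top",389.5,279.7,.187)
for n,P in(("W",W),("N",N)):
    d=(P-A)[:2];print(n,P.round(4),np.hypot(*d),np.degrees(np.arctan2(d[1],d[0])))
print(A)
for n,P in(("W",W),("N",N),("A",A)): print(n,px("scene",P))
o=ctrl.get_obs();q=o["eef_rot"];print(R.from_quat(q[[1,2,3,0]]).as_matrix().round(4),o["eef_pos"])
import cv2
p=cv2.imread("pics/scene0.png")[210:290,260:360]
cv2.imwrite("pics/c2.png",cv2.resize(p,None,fx=7,fy=7,interpolation=cv2.INTER_CUBIC))
E
```

```text
W [ 0.5664 -0.1003  0.226 ] 0.04495365110119413 -24.035850271117997
N [ 0.4727 -0.1588  0.187 ] 0.09312946987065897 -124.4554201538046
[ 0.52539233 -0.08199521  0.189     ]
W (np.float64(317.2377818697156), np.float64(230.9997315625114))
N (np.float64(272.70936892711103), np.float64(244.98106169919475))
A (np.float64(307.4119715149584), np.float64(233.86888660830047))
[[-7.000e-04  2.307e-01  9.730e-01]
 [-1.500e-03  9.730e-01 -2.307e-01]
 [-1.000e+00 -1.600e-03 -3.000e-04]] [0.13242769 0.55902841 0.23046211]
```

View pics/c2.png

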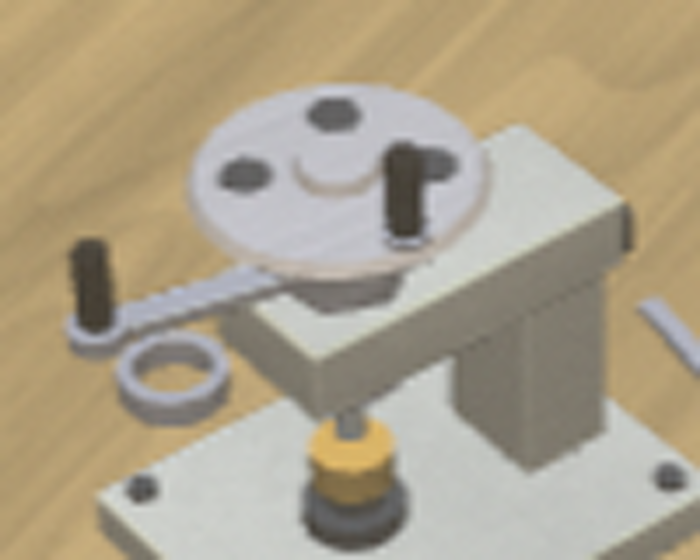

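The scene view confirms both pegs: the wheel peg top is at (317.6,231) and the lever peg top at (273,244.7), within 1 px of the projections. Next I travel above the lever peg with the jaws at a yaw of about -5°.

Call:
step_arm(
  motion=[
    [-70,-60,50,10,0,0,0],
    [-70,-120,96,20,0,0,0],
    [-70,-170,136,30,0,0,0],
    [-70,-220,176,40,0,0,60],
    [-70,-270,216,50,0,0,120],
    [-70,-320,256,60,0,0,120],
    [-70,-370,296,70,0,0,120],
    [-70,-420,336,80,0,0,120],
    [-70,-470,376,82,0,0,120],
    [-70,-520,416,82,0,0,120],
  ],
)

```text
time_s: 1.35
eef_pos: [0.3924, 0.0092, 0.3013]
eef_rot: [0.476, 0.523, 0.476, -0.523]
wrist_force: [1.3, 0.7, 0.4]
opening: 0.527
```

```bash
cat >> h.py <<'E'
from scipy.spatial.transform import Rotation as R
def to(P):
    o=ctrl.get_obs();q=o["eef_rot"];M=R.from_quat(q[[1,2,3,0]]).as_matrix()
    print("t",o["time_s"],"pos",o["eef_pos"].round(4),"F",o["wrist_force"].round(2),"open",round(o["opening"],3))
    print("shift mm",(M.T@(np.array(P)-o["eef_pos"])*1000).round(1),"tool\n",M.round(3))
E
python3 -c "
from h import *
to([.472,-.1595,.30])"
```

```text
t 1.35 pos [0.3924 0.0092 0.3013] F [1.26 0.68 0.44] open 0.527
shift mm [  1.3  95.1 160.5] tool
 [[ 0.001  0.996 -0.094]
 [ 0.    -0.094 -0.996]
 [-1.     0.001 -0.   ]]
```

Call:
step_arm(
  motion=[
    [0,30,50,0,0,0,120],
    [0,66,100,0,0,0,120],
    [0,66,111,0,0,0,120],
    [0,66,111,0,0,0,120],
    [0,66,111,0,0,0,120],
  ],
)

```text
time_s: 1.98
eef_pos: [0.447, -0.1042, 0.3013]
eef_rot: [0.476, 0.523, 0.477, -0.522]
wrist_force: [-0.7, -0.5, -0.3]
opening: 0.529
```

```bash
python3 - <<'E'
from h import *
import cv2
to([.472,-.1595,.159])
p,_=ctrl.camera("scene")
cv2.imwrite("pics/s1.png",cv2.resize(p[120:300,200:400,::-1],None,fx=3.3,fy=3.3,interpolation=cv2.INTER_CUBIC))
E
```

```text
t 1.975 pos [ 0.447  -0.1042  0.3013] F [-0.66 -0.46 -0.26] open 0.529
shift mm [142.2  30.   52.9] tool
 [[-0.     0.996 -0.092]
 [ 0.    -0.092 -0.996]
 [-1.    -0.    -0.   ]]
```

View pics/s1.png

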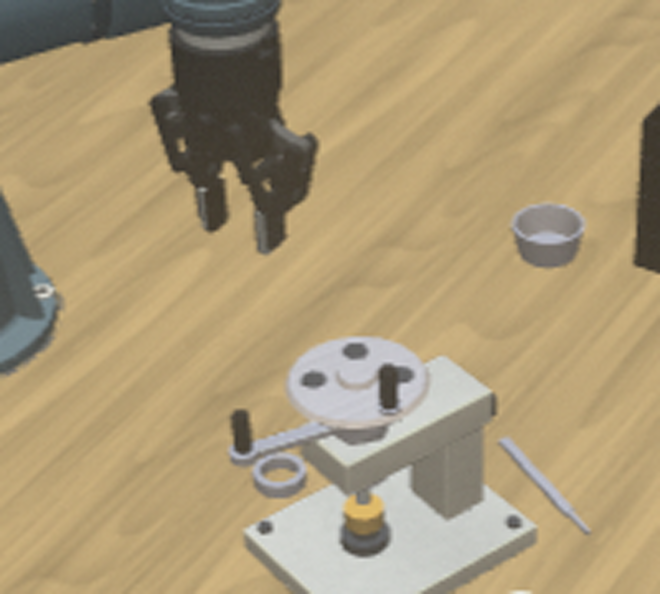

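The hand is clear of the press, jaws half open above it, and everything is undisturbed. I move over the lever peg, descend and close.

Call:
step_arm(
  motion=[
    [0,30,53,0,0,0,120],
    [50,30,53,0,0,0,120],
    [100,30,53,0,0,0,120],
    [125,30,53,0,0,0,120],
    [142,30,53,0,0,0,120],
    [142,30,53,0,0,0,120],
  ],
)

```text
time_s: 2.78
eef_pos: [0.472, -0.16, 0.1588]
eef_rot: [-0.476, -0.522, -0.477, 0.523]
wrist_force: [0.3, -0.2, -0.1]
opening: 0.529
```

```bash
python3 - <<'E'
from h import *
import cv2
to([.472,-.1595,.159])
p,_=ctrl.camera("scene")
cv2.imwrite("pics/s2.png",cv2.resize(p[170:290,220:360,::-1],None,fx=5,fy=5,interpolation=cv2.INTER_CUBIC))
E
```

```text
t 2.775 pos [ 0.472  -0.16    0.1588] F [ 0.34 -0.21 -0.07] open 0.529
shift mm [-0.2 -0.1 -0.5] tool
 [[-0.001  0.996 -0.092]
 [ 0.001 -0.092 -0.996]
 [-1.    -0.001 -0.001]]
```

View pics/s2.png

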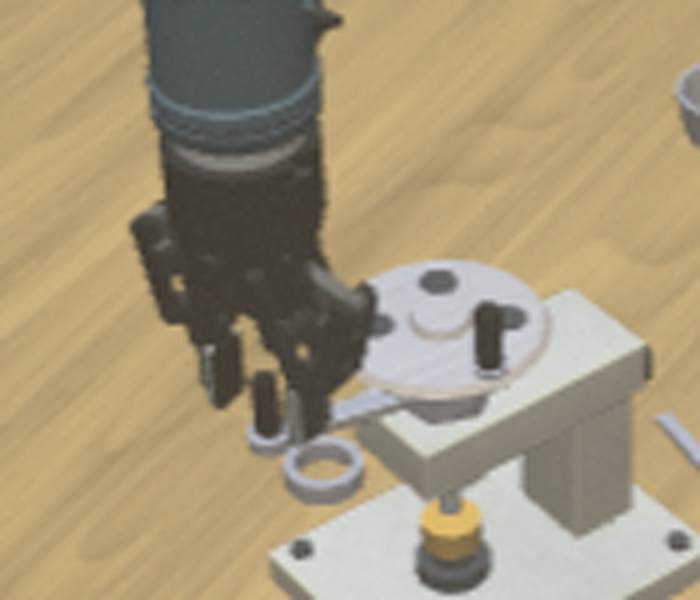

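The peg stands midway between the pads at crop (265,395). Closing.

Call:
step_arm(
  motion=[
    [0,0,0,0,0,0,255],
    [0,0,0,0,0,0,255],
    [0,0,0,0,0,0,255],
    [0,0,0,0,0,0,255],
    [0,0,0,0,0,0,255],
  ],
)

```text
time_s: 3.45
eef_pos: [0.4731, -0.1615, 0.1607]
eef_rot: [0.477, 0.523, 0.475, -0.523]
wrist_force: [-2.0, 0.5, 6.8]
opening: 0.138
```

```bash
python3 - <<'E'
from h import *
to([.472,-.1595,.159])
A=np.array([.5254,-.0820]);p=ctrl.get_obs()["eef_pos"][:2]
a0=np.arctan2(-.1595+.082,.472-.5254)
M=R.from_quat(ctrl.get_obs()["eef_rot"][[1,2,3,0]]).as_matrix()
for k in range(1,19):
    a=a0+k*.06;P=A+.0945*np.array([np.cos(a),np.sin(a)]);d=np.r_[P-p,0]
    print(k,(M.T@d*1000).round(1))
E
```

```text
t 3.45 pos [ 0.4731 -0.1615  0.1607] F [-2.03  0.52  6.78] open 0.138
shift mm [ 1.7 -1.3 -1.9] tool
 [[ 0.002  0.996 -0.093]
 [-0.001 -0.093 -0.996]
 [-1.     0.002  0.001]]
1 [0.  3.5 1.1]
2 [0.  8.7 3.4]
3 [ 0.  14.   5.4]
4 [ 0.  19.4  7.1]
5 [ 0.1 24.9  8.4]
6 [ 0.1 30.5  9.4]
7 [ 0.1 36.1 10.1]
8 [ 0.1 41.8 10.4]
9 [ 0.1 47.5 10.4]
10 [ 0.1 53.1 10.1]
11 [ 0.1 58.8  9.4]
12 [ 0.1 64.3  8.4]
13 [ 0.2 69.8  7.1]
14 [ 0.2 75.3  5.4]
15 [ 0.2 80.6  3.4]
16 [ 0.2 85.7  1.1]
17 [ 0.2 90.8 -1.5]
18 [ 0.2 95.6 -4.5]
```

Call:
step_arm(
  motion=[
    [-2,4,2,0,0,0,255],
    [-2,10,5,0,0,0,255],
    [-2,20,8.5,0,0,0,255],
    [-2,32,11,0,0,0,255],
    [-2,43,12,0,0,0,255],
    [-2,54,11.5,0,0,0,255],
    [-2,66,10,0,0,0,255],
    [-2,77,7,0,0,0,255],
    [-2,88,2.5,0,0,0,255],
    [-2,97,-3,0,0,0,255],
  ],
)

```text
time_s: 4.7
eef_pos: [0.5695, -0.1677, 0.1609]
eef_rot: [-0.476, -0.522, -0.476, 0.523]
wrist_force: [-7.2, -1.6, 0.7]
opening: 0.138
```

Call:
step_arm(
  motion=[
    [0,0,0,0,0,0,255],
    [0,0,0,0,0,0,255],
  ],
)

```text
time_s: 4.95
eef_pos: [0.5703, -0.1672, 0.161]
eef_rot: [0.477, 0.523, 0.476, -0.522]
wrist_force: [4.8, -1.1, -7.5]
opening: 0.145
```

```bash
python3 - <<'E'
from h import *
to([.4731,-.1615,.159])
A=np.array([.5254,-.0820]);p=ctrl.get_obs()["eef_pos"][:2]-A;print(np.hypot(*p),np.degrees(np.arctan2(*p[::-1])))
E
```

```text
t 4.95 pos [ 0.5703 -0.1672  0.161 ] F [ 4.76 -1.09 -7.54] open 0.145
shift mm [  1.8 -97.3   3.4] tool
 [[ 0.002  0.996 -0.093]
 [-0.    -0.093 -0.996]
 [-1.     0.002 -0.   ]]
0.09630849547799422 -62.19773016968924
```

Call:
step_arm(
  motion=[
    [0,0,0,0,0,0,120],
    [0,0,0,0,0,0,120],
    [0,0,0,0,0,0,120],
    [-40,0,0,0,0,0,120],
    [-95,0,0,0,0,0,120],
    [-95,-10,-50,0,0,0,120],
    [-95,-10,-66,0,0,0,120],
    [-65,-10,-66,0,0,0,120],
    [-39,-10,-66,0,0,0,120],
    [-39,-10,-66,0,0,0,120],
  ],
)

```text
time_s: 6.2
eef_pos: [0.5637, -0.0998, 0.1976]
eef_rot: [-0.475, -0.522, -0.478, 0.524]
wrist_force: [0.6, 0.1, 0.2]
opening: 0.53
```

```bash
python3 - <<'E'
from h import *
import cv2
to([.5664,-.1003,.2])
p,_=ctrl.camera("scene")
cv2.imwrite("pics/s3.png",cv2.resize(p[170:290,240:380,::-1],None,fx=5,fy=5,interpolation=cv2.INTER_CUBIC))
E
```

```text
t 6.2 pos [ 0.5637 -0.0998  0.1976] F [0.56 0.1  0.22] open 0.53
shift mm [-2.4  2.7  0.2] tool
 [[-0.005  0.996 -0.093]
 [ 0.002 -0.093 -0.996]
 [-1.    -0.005 -0.001]]
```

View pics/s3.png

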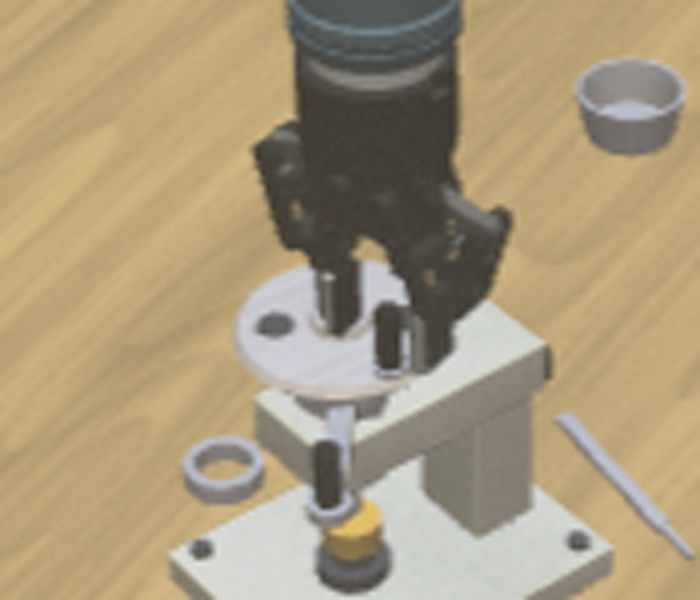

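The lever has swung round, and the wheel peg at crop (388,340) is between the pads. Closing, with a 3 mm correction.

Call:
step_arm(
  motion=[
    [-3,3,0,0,0,0,255],
    [-3,3,0,0,0,0,255],
    [-3,3,0,0,0,0,255],
    [-3,3,0,0,0,0,255],
    [-3,3,0,0,0,0,255],
  ],
)

```text
time_s: 6.88
eef_pos: [0.5676, -0.1008, 0.2055]
eef_rot: [-0.476, -0.522, -0.476, 0.523]
wrist_force: [-9.4, 1.4, 9.3]
opening: 0.138
```

```bash
cat >> h.py <<'E'
A=np.array([.5254,-.0820])
def crank(r,sgn,step,n,P0=None):
    # shifts along the circle about A, from the measured angle; also torque reading
    o=ctrl.get_obs();M=R.from_quat(o["eef_rot"][[1,2,3,0]]).as_matrix();d=o["eef_pos"][:2]-A
    a0=np.arctan2(d[1],d[0]);t=np.array([-np.sin(a0),np.cos(a0)]);f=o["wrist_force"]
    print("t",o["time_s"],"z",o["eef_pos"][2].round(4),"r",np.hypot(*d).round(4),"az",np.degrees(a0).round(1),"rad",a0.round(3),"F",f.round(2),
      "Fccw",(f[:2]@t).round(2),"Fr",(f[:2]@d/np.hypot(*d)).round(2),"open",round(o["opening"],3))
    for k in range(1,n+1):
        a=a0+sgn*step*k;P=A+r*np.array([np.cos(a),np.sin(a)])
        print(k,(M.T@np.r_[P-o["eef_pos"][:2],0]*1000).round(1))
E
python3 -c "
from h import *
crank(.045,-1,.1,10)"
```

```text
t 6.875 z 0.2055 r 0.0462 az -24.0 rad -0.419 F [-9.38  1.4   9.28] Fccw -2.54 Fr -9.14 open 0.138
1 [ 0.  -2.8  3.8]
2 [ 0.  -4.8  7.8]
3 [ 0.  -7.3 11.6]
4 [  0.  -10.1  15.1]
5 [  0.  -13.2  18.3]
6 [  0.  -16.7  21.2]
7 [  0.  -20.4  23.7]
8 [  0.1 -24.4  25.8]
9 [  0.1 -28.5  27.6]
10 [  0.1 -32.8  28.9]
```

Call:
step_arm(
  motion=[
    [-4,0,0,0,0,0,255],
    [-4,0,0,0,0,0,255],
  ],
)

```text
time_s: 7.12
eef_pos: [0.5673, -0.1007, 0.2058]
eef_rot: [-0.475, -0.522, -0.477, 0.523]
wrist_force: [-1.6, -2.7, -12.1]
opening: 0.136
```

```bash
python3 -c "
from h import *
crank(.046,-1,.1,10)"
```

```text
t 7.125 z 0.2058 r 0.0459 az -24.0 rad -0.419 F [ -1.61  -2.69 -12.11] Fccw -3.12 Fr -0.38 open 0.136
1 [ 0.  -1.6  4.3]
2 [ 0.  -3.7  8.4]
3 [ 0.  -6.2 12.3]
4 [ 0.  -9.1 15.9]
5 [  0.  -12.3  19.1]
6 [  0.  -15.8  22.1]
7 [  0.1 -19.6  24.7]
8 [  0.1 -23.7  26.8]
9 [  0.1 -27.9  28.6]
10 [  0.1 -32.3  30. ]
```

Call:
step_arm(
  motion=[
    [2,-1.5,4.5,0,0,0,255],
    [2,-3.5,8.5,0,0,0,255],
    [2,-6,12.5,0,0,0,255],
    [2,-9,16,0,0,0,255],
    [2,-12.5,19,0,0,0,255],
    [2,-16,22,0,0,0,255],
    [2,-19.5,24.5,0,0,0,255],
    [2,-23.5,27,0,0,0,255],
    [2,-28,28.5,0,0,0,255],
    [2,-32,30,0,0,0,255],
  ],
)

```text
time_s: 8.38
eef_pos: [0.5351, -0.1258, 0.2057]
eef_rot: [0.476, 0.524, 0.476, -0.521]
wrist_force: [4.5, 7.5, -7.2]
opening: 0.134
```

```bash
python3 -c "
from h import *
crank(.046,-1,.05,10)"
```

```text
t 8.375 z 0.2057 r 0.0449 az -77.6 rad -1.354 F [ 4.49  7.53 -7.22] Fccw 6.0 Fr -6.38 open 0.134
1 [-0.  -1.9  1.7]
2 [-0.  -4.1  2.3]
3 [-0.  -6.4  2.7]
4 [-0.  -8.6  3. ]
5 [ -0.  -10.9   3.2]
6 [ -0.1 -13.2   3.3]
7 [ -0.1 -15.5   3.2]
8 [ -0.1 -17.8   3.1]
9 [ -0.1 -20.1   2.8]
10 [ -0.1 -22.4   2.4]
```

Call:
step_arm(
  motion=[
    [0,0,0,0,0,0,255],
    [0,0,0,0,0,0,255],
    [0,0,0,0,0,0,255],
  ],
)

```text
time_s: 8.75
eef_pos: [0.5346, -0.1259, 0.2057]
eef_rot: [0.476, 0.524, 0.477, -0.521]
wrist_force: [1.4, 4.8, -6.5]
opening: 0.135
```

```bash
python3 -c "
from h import *
crank(.046,-1,.1,10)"
```

```text
t 8.75 z 0.2057 r 0.0448 az -78.2 rad -1.365 F [ 1.38  4.79 -6.52] Fccw 2.33 Fr -4.41 open 0.135
1 [-0.  -4.1  2.2]
2 [-0.  -8.7  2.9]
3 [ -0.  -13.3   3.1]
4 [ -0.  -17.9   2.9]
5 [ -0.  -22.4   2.2]
6 [ -0.  -26.8   1.1]
7 [ -0.  -31.2  -0.5]
8 [ -0.1 -35.3  -2.5]
9 [ -0.  -39.2  -5. ]
10 [ -0.  -42.9  -7.7]
```

```bash
sed -i 's/^A=.*/A=np.array([.5266,-.0815])/' h.py; python3 -c "
from h import *
crank(.045,-1,.1,8)"
```

```text
t 8.75 z 0.2057 r 0.0451 az -79.8 rad -1.394 F [ 1.38  4.79 -6.52] Fccw 2.2 Fr -4.47 open 0.135
1 [-0.  -4.4  0.9]
2 [-0.  -8.9  1.4]
3 [ -0.  -13.4   1.5]
4 [ -0.  -17.9   1.1]
5 [ -0.  -22.3   0.3]
6 [ -0.  -26.6  -0.9]
7 [ -0.  -30.8  -2.6]
8 [ -0.  -34.8  -4.7]
```

Call:
step_arm(
  motion=[
    [1,-4.5,0.5,0,0,0,255],
    [1,-9,1,0,0,0,255],
    [1,-13.5,1,0,0,0,255],
    [1,-18,0.5,0,0,0,255],
    [1,-22.5,-0.5,0,0,0,255],
  ],
)

```text
time_s: 9.38
eef_pos: [0.5138, -0.1247, 0.2057]
eef_rot: [0.478, 0.524, 0.475, -0.521]
wrist_force: [6.4, 2.2, -7.8]
opening: 0.132
```

```bash
python3 -c "
from h import *
crank(.045,-1,.1,0)"
```

```text
t 9.375 z 0.2057 r 0.045 az -106.6 rad -1.86 F [ 6.35  2.21 -7.79] Fccw 5.46 Fr -3.93 open 0.132
```

Call:
step_arm(
  motion=[
    [0,0,0,0,0,0,255],
    [0,0,0,0,0,0,255],
    [0,0,0,0,0,0,255],
  ],
)

```text
time_s: 9.75
eef_pos: [0.5132, -0.1245, 0.2057]
eef_rot: [0.477, 0.524, 0.475, -0.521]
wrist_force: [3.8, 3.2, -3.7]
opening: 0.137
```

```bash
python3 -c "
from h import *
crank(.045,-1,.1,8)"
```

```text
t 9.75 z 0.2057 r 0.0451 az -107.3 rad -1.873 F [ 3.82  3.25 -3.73] Fccw 2.68 Fr -4.23 open 0.137
1 [-0.  -4.3 -1.2]
2 [-0.  -8.5 -2.8]
3 [ -0.1 -12.6  -4.8]
4 [ -0.1 -16.4  -7.2]
5 [ -0.1 -19.9  -9.9]
6 [ -0.1 -23.2 -13. ]
7 [ -0.1 -26.1 -16.4]
8 [ -0.1 -28.7 -20.1]
```

Call:
step_arm(
  motion=[
    [1,-4.5,-1.5,0,0,0,255],
    [1,-8.5,-3,0,0,0,255],
    [1,-12.5,-5,0,0,0,255],
    [1,-16.5,-7.5,0,0,0,255],
    [1,-20,-10.5,0,0,0,255],
  ],
)

```text
time_s: 10.38
eef_pos: [0.4953, -0.1138, 0.2057]
eef_rot: [0.479, 0.524, 0.474, -0.522]
wrist_force: [5.2, -0.8, -3.0]
opening: 0.131
```

```bash
python3 -c "
from h import *
crank(.045,-1,.1,0)"
```

```text
t 10.375 z 0.2057 r 0.045 az -134.1 rad -2.341 F [ 5.25 -0.84 -2.95] Fccw 4.35 Fr -3.05 open 0.131
```

Call:
step_arm(
  motion=[
    [0,0,0,0,0,0,255],
    [0,0,0,0,0,0,255],
    [0,0,0,0,0,0,255],
  ],
)

```text
time_s: 10.75
eef_pos: [0.4948, -0.1134, 0.2056]
eef_rot: [0.478, 0.524, 0.474, -0.522]
wrist_force: [5.9, 0.2, 2.2]
opening: 0.135
```

```bash
python3 -c "
from h import *
crank(.045,-1,.1,8)"
```

```text
t 10.75 z 0.2056 r 0.045 az -134.9 rad -2.354 F [5.88 0.17 2.25] Fccw 4.05 Fr -4.27 open 0.135
1 [-0.  -3.3 -3.1]
2 [-0.  -6.3 -6.4]
3 [ -0.1  -8.9 -10. ]
4 [ -0.1 -11.2 -13.9]
5 [ -0.1 -13.1 -18. ]
6 [ -0.1 -14.6 -22.3]
7 [ -0.1 -15.6 -26.7]
8 [ -0.1 -16.2 -31.1]
```

Call:
step_arm(
  motion=[
    [0,-3.5,-3.5,0,0,0,255],
    [0,-6.5,-7,0,0,0,255],
    [0,-9,-10.5,0,0,0,255],
  ],
)

```text
time_s: 11.12
eef_pos: [0.487, -0.1029, 0.2056]
eef_rot: [0.479, 0.524, 0.474, -0.522]
wrist_force: [6.2, -3.5, -0.3]
opening: 0.134
```

```bash
python3 -c "
from h import *
crank(.045,-1,.1,0)"
```

```text
t 11.125 z 0.2056 r 0.045 az -151.6 rad -2.646 F [ 6.19 -3.5  -0.29] Fccw 6.02 Fr -3.79 open 0.134
```

Call:
step_arm(
  motion=[
    [0,0,0,0,0,0,255],
    [0,0,0,0,0,0,255],
    [0,0,0,0,0,0,255],
  ],
)

```text
time_s: 11.5
eef_pos: [0.4867, -0.1024, 0.2056]
eef_rot: [0.478, 0.524, 0.474, -0.522]
wrist_force: [4.5, -1.4, 2.9]
opening: 0.134
```

```bash
python3 -c "
from h import *
crank(.045,-1,.1,0)
for i in range(3): ctrl.camera('top');crank(.045,-1,.1,0 if i<2 else 6)"
```

```text
t 11.5 z 0.2056 r 0.045 az -152.3 rad -2.659 F [ 4.52 -1.39  2.95] Fccw 3.33 Fr -3.36 open 0.134
t 11.55 z 0.2056 r 0.0451 az -152.4 rad -2.659 F [ 4.87 -1.16  3.08] Fccw 3.29 Fr -3.77 open 0.135
t 11.6 z 0.2056 r 0.0451 az -152.4 rad -2.66 F [ 4.38 -1.97  3.03] Fccw 3.78 Fr -2.96 open 0.137
t 11.65 z 0.2056 r 0.045 az -152.4 rad -2.66 F [5.   0.03 3.22] Fccw 2.29 Fr -4.45 open 0.134
1 [-0.  -2.2 -3.9]
2 [-0.  -4.1 -8. ]
3 [ -0.1  -5.5 -12.3]
4 [ -0.1  -6.5 -16.7]
5 [ -0.1  -7.1 -21.1]
6 [ -0.1  -7.2 -25.6]
```

Call:
step_arm(
  motion=[
    [0,-2.5,-4,0,0,0,255],
    [0,-4.5,-8.5,0,0,0,255],
    [0,-6,-13,0,0,0,255],
    [0,-7,-17.5,0,0,0,255],
  ],
)

```text
time_s: 12.15
eef_pos: [0.4817, -0.0853, 0.2056]
eef_rot: [0.479, 0.523, 0.473, -0.522]
wrist_force: [6.5, -6.8, 0.0]
opening: 0.134
```

```bash
python3 -c "
from h import *
crank(.045,-1,.1,0)"
```

```text
t 12.15 z 0.2056 r 0.0451 az -175.2 rad -3.057 F [ 6.53 -6.83  0.03] Fccw 7.35 Fr -5.93 open 0.134
```

Call:
step_arm(
  motion=[
    [0,0,0,0,0,0,255],
    [0,0,0,0,0,0,255],
    [0,0,0,0,0,0,255],
  ],
)

```text
time_s: 12.52
eef_pos: [0.4816, -0.0847, 0.2056]
eef_rot: [0.478, 0.524, 0.474, -0.522]
wrist_force: [5.4, -3.6, 0.5]
opening: 0.138
```

```bash
python3 -c "
from h import *
crank(.045,-1,.1,0)
for i in range(3): ctrl.camera('top');crank(.045,-1,.1,0 if i<2 else 6)"
```

```text
t 12.525 z 0.2056 r 0.0451 az -175.9 rad -3.07 F [ 5.44 -3.59  0.49] Fccw 3.97 Fr -5.17 open 0.138
t 12.575 z 0.2056 r 0.0451 az -175.9 rad -3.07 F [ 5.33 -3.31  0.85] Fccw 3.69 Fr -5.08 open 0.136
t 12.625 z 0.2056 r 0.0451 az -175.9 rad -3.07 F [ 6.1  -2.92  1.54] Fccw 3.35 Fr -5.87 open 0.133
t 12.675 z 0.2056 r 0.0451 az -175.9 rad -3.07 F [ 6.28 -3.15  1.32] Fccw 3.6 Fr -6.03 open 0.133
1 [-0.  -0.4 -4.5]
2 [-0.  -0.5 -9. ]
3 [ -0.   -0.1 -13.5]
4 [ -0.    0.7 -17.9]
5 [ -0.    2.  -22.2]
6 [ -0.    3.7 -26.4]
```

Call:
step_arm(
  motion=[
    [0,0.5,-4.5,0,0,0,255],
    [0,0.5,-9,0,0,0,255],
    [0,1,-13.5,0,0,0,255],
  ],
)

```text
time_s: 13.05
eef_pos: [0.4825, -0.0726, 0.2055]
eef_rot: [-0.478, -0.522, -0.474, 0.524]
wrist_force: [-1.3, -8.9, 4.9]
opening: 0.139
```

```bash
python3 -c "
from h import *
crank(.045,-1,.1,0)"
```

```text
t 13.05 z 0.2055 r 0.045 az 168.6 rad 2.943 F [-1.34 -8.86  4.95] Fccw 8.95 Fr -0.43 open 0.139
```

Call:
step_arm(
  motion=[
    [0,0,0,0,0,0,255],
    [0,0,0,0,0,0,255],
    [0,0,0,0,0,0,255],
  ],
)

```text
time_s: 13.42
eef_pos: [0.4826, -0.0721, 0.2055]
eef_rot: [-0.478, -0.523, -0.474, 0.523]
wrist_force: [-1.0, -5.0, 5.1]
opening: 0.138
```

```bash
python3 -c "
from h import *
crank(.045,-1,.1,0)
for i in range(3): ctrl.camera('top');crank(.045,-1,.1,0 if i<2 else 6)"
```

```text
t 13.425 z 0.2055 r 0.045 az 167.9 rad 2.931 F [-0.96 -5.04  5.11] Fccw 5.13 Fr -0.12 open 0.138
t 13.475 z 0.2055 r 0.045 az 167.9 rad 2.93 F [-0.55 -6.25  5.38] Fccw 6.22 Fr -0.78 open 0.134
t 13.525 z 0.2055 r 0.045 az 167.9 rad 2.931 F [-0.54 -5.29  5.33] Fccw 5.29 Fr -0.57 open 0.133
t 13.575 z 0.2055 r 0.045 az 167.9 rad 2.931 F [-0.78 -5.81  5.4 ] Fccw 5.85 Fr -0.45 open 0.133
1 [-0.   0.7 -4.4]
2 [-0.   1.9 -8.8]
3 [ -0.    3.5 -13. ]
4 [ -0.1   5.6 -17. ]
5 [ -0.1   8.  -20.8]
6 [ -0.1  10.8 -24.3]
```

Call:
step_arm(
  motion=[
    [0,1,-5,0,0,0,255],
    [0,2,-9,0,0,0,255],
  ],
)

```text
time_s: 13.82
eef_pos: [0.4851, -0.0642, 0.2056]
eef_rot: [-0.478, -0.522, -0.474, 0.524]
wrist_force: [-1.8, -11.5, 4.6]
opening: 0.136
```

```bash
python3 -c "
from h import *
crank(.045,-1,.1,0)"
```

```text
t 13.825 z 0.2056 r 0.045 az 157.3 rad 2.746 F [ -1.78 -11.55   4.58] Fccw 11.34 Fr -2.81 open 0.136
```

Call:
step_arm(
  motion=[
    [0,0,0,0,0,0,255],
    [0,0,0,0,0,0,255],
    [0,0,0,0,0,0,255],
  ],
)

```text
time_s: 14.2
eef_pos: [0.4852, -0.0637, 0.2055]
eef_rot: [-0.478, -0.522, -0.474, 0.523]
wrist_force: [-0.7, -7.3, 5.2]
opening: 0.136
```

```bash
python3 - <<'E'
from h import *
import cv2
crank(.045,-1,.1,0)
for i in range(3): p,_=ctrl.camera('scene');crank(.045,-1,.1,0)
cv2.imwrite("pics/s4.png",cv2.resize(p[170:290,240:380,::-1],None,fx=5,fy=5,interpolation=cv2.INTER_CUBIC))
E
```

```text
t 14.2 z 0.2055 r 0.045 az 156.7 rad 2.735 F [-0.68 -7.32  5.23] Fccw 7.0 Fr -2.27 open 0.136
t 14.25 z 0.2056 r 0.045 az 156.8 rad 2.736 F [-1.34 -6.83  5.11] Fccw 6.8 Fr -1.46 open 0.137
t 14.3 z 0.2056 r 0.045 az 156.7 rad 2.735 F [-1.44 -7.52  5.96] Fccw 7.48 Fr -1.65 open 0.135
t 14.35 z 0.2056 r 0.045 az 156.7 rad 2.735 F [-1.33 -7.58  5.6 ] Fccw 7.49 Fr -1.78 open 0.133
```

View pics/s4.png

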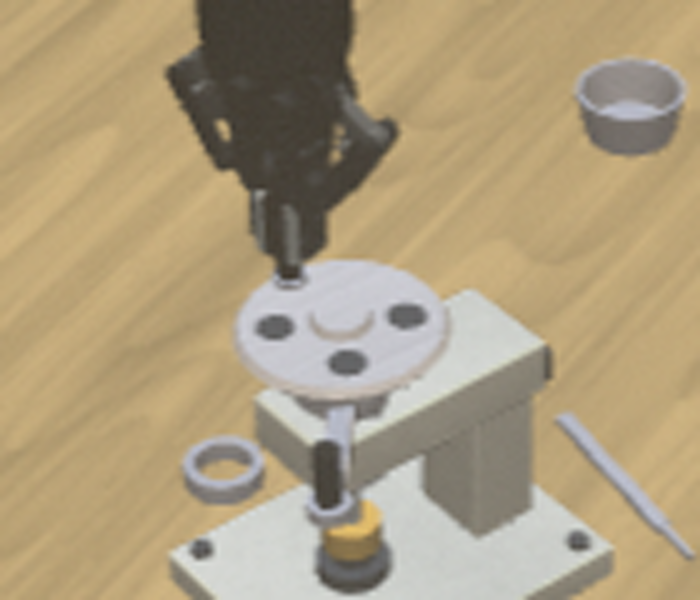

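The wheel peg is now at the far left of the disc, and the lever and bystanders have not moved. The hold force is about 4.4 N above free, so the pin load is about 80 N. I release and go back to the lever peg.

Call:
step_arm(
  motion=[
    [0,0,0,0,0,0,120],
    [0,0,0,0,0,0,120],
    [0,0,0,0,0,0,120],
    [-25,0,0,0,0,0,120],
    [-50,0,0,0,0,0,120],
    [-50,40,42,0,0,0,120],
    [-50,80,82,0,0,0,120],
    [-50,94,95,0,0,0,120],
    [-50,94,95,0,0,0,120],
  ],
)

```text
time_s: 15.48
eef_pos: [0.5692, -0.1652, 0.2524]
eef_rot: [-0.475, -0.523, -0.476, 0.523]
wrist_force: [0.0, -0.3, 0.7]
opening: 0.532
```

```bash
python3 - <<'E'
from h import *
to([.5703,-.1672,.161])
E
```

```text
t 15.475 pos [ 0.5692 -0.1652  0.2524] F [ 0.02 -0.3   0.73] open 0.532
shift mm [91.4  1.4  1.9] tool
 [[-0.001  0.996 -0.094]
 [ 0.001 -0.094 -0.996]
 [-1.    -0.001 -0.001]]
```

Call:
step_arm(
  motion=[
    [30,1.5,2,0,0,0,120],
    [60,1.5,2,0,0,0,120],
    [91,1.5,2,0,0,0,120],
    [91,1.5,2,0,0,0,120],
    [91,1.5,2,0,0,0,255],
    [91,1.5,2,0,0,0,255],
    [91,1.5,2,0,0,0,255],
    [91,1.5,2,0,0,0,255],
    [91,1.5,2,0,0,0,255],
    [88,1.5,2,0,0,0,255],
  ],
)

```text
time_s: 16.73
eef_pos: [0.5706, -0.1664, 0.1648]
eef_rot: [0.476, 0.523, 0.476, -0.522]
wrist_force: [8.6, -2.4, -19.8]
opening: 0.134
```

```bash
python3 -c "
from h import *
crank(.096,-1,.05,14)"
```

```text
t 16.725 z 0.1648 r 0.0956 az -62.6 rad -1.092 F [  8.55  -2.4  -19.84] Fccw 6.49 Fr 6.07 open 0.134
1 [-0.  -3.9  2.8]
2 [-0.  -8.1  5.1]
3 [ -0.  -12.5   7.2]
4 [ -0.  -16.9   9. ]
5 [ -0.  -21.4  10.6]
6 [ -0. -26.  12.]
7 [ -0.  -30.6  13.2]
8 [ -0.1 -35.3  14.1]
9 [ -0.1 -40.1  14.9]
10 [ -0.1 -44.9  15.3]
11 [ -0.1 -49.7  15.5]
12 [ -0.1 -54.5  15.5]
13 [ -0.1 -59.3  15.3]
14 [ -0.1 -64.   14.8]
```

Call:
step_arm(
  motion=[
    [2,-4,2.5,0,0,0,255],
    [3,-12,7,0,0,0,255],
    [3,-21,10.5,0,0,0,255],
    [3,-30,13,0,0,0,255],
    [3,-40,15,0,0,0,255],
    [3,-49,15.5,0,0,0,255],
    [3,-59,15.5,0,0,0,255],
  ],
)

```text
time_s: 17.6
eef_pos: [0.5127, -0.1766, 0.1645]
eef_rot: [0.478, 0.524, 0.474, -0.521]
wrist_force: [7.4, 5.2, 2.2]
opening: 0.14
```

```bash
python3 -c "
from h import *
crank(.0955,-1,.05,0)
for i in range(3): ctrl.camera('top')
crank(.0955,-1,.05,11)"
```

```text
t 17.6 z 0.1645 r 0.0961 az -98.3 rad -1.716 F [7.4  5.2  2.23] Fccw 6.57 Fr -6.22 open 0.14
t 17.75 z 0.1645 r 0.0961 az -98.9 rad -1.727 F [1.87 3.77 5.67] Fccw 1.26 Fr -4.02 open 0.14
1 [-0.  -4.7 -1. ]
2 [-0.  -9.5 -1.6]
3 [ -0.1 -14.1  -2.5]
4 [ -0.1 -18.8  -3.6]
5 [ -0.1 -23.4  -5. ]
6 [ -0.1 -27.9  -6.6]
7 [ -0.2 -32.3  -8.4]
8 [ -0.2 -36.6 -10.4]
9 [ -0.2 -40.8 -12.6]
10 [ -0.2 -44.9 -15.1]
11 [ -0.2 -48.9 -17.7]
```

Call:
step_arm(
  motion=[
    [0,-8,-2,0,0,0,255],
    [0,-16,-3.5,0,0,0,255],
    [0,-23.5,-5.5,0,0,0,255],
    [0,-30.5,-8,0,0,0,255],
    [0,-36.5,-10.5,0,0,0,255],
  ],
)

```text
time_s: 18.38
eef_pos: [0.4781, -0.1643, 0.1645]
eef_rot: [0.479, 0.524, 0.473, -0.521]
wrist_force: [11.4, -1.7, -2.0]
opening: 0.137
```

```bash
python3 -c "
from h import *
crank(.0955,-1,.05,0)
for i in range(5):
  ctrl.camera('top'); crank(.0955,-1,.05,0 if i<4 else 3)"
```

```text
t 18.375 z 0.1645 r 0.0959 az -120.4 rad -2.101 F [11.45 -1.65 -1.99] Fccw 10.72 Fr -4.36 open 0.137
t 18.425 z 0.1645 r 0.0959 az -120.8 rad -2.108 F [ 9.66 -0.88 -0.58] Fccw 8.75 Fr -4.18 open 0.14
t 18.475 z 0.1645 r 0.0959 az -120.8 rad -2.108 F [ 9.02 -0.52  1.62] Fccw 8.01 Fr -4.17 open 0.137
t 18.525 z 0.1645 r 0.0959 az -120.7 rad -2.107 F [ 7.3  -0.69  2.01] Fccw 6.63 Fr -3.14 open 0.139
t 18.575 z 0.1645 r 0.0959 az -120.7 rad -2.107 F [ 7.02 -1.05  2.18] Fccw 6.57 Fr -2.69 open 0.133
t 18.625 z 0.1645 r 0.0959 az -120.8 rad -2.108 F [7.28 0.54 2.5 ] Fccw 5.98 Fr -4.19 open 0.137
1 [-0.  -4.1 -2.5]
2 [-0.1 -8.2 -4.9]
3 [ -0.1 -12.3  -7.4]
```

Call:
step_arm(
  motion=[
    [0,-4,-2.5,0,0,0,255],
    [0,-7.5,-4.5,0,0,0,255],
    [0,-8.5,-5,0,0,0,255],
  ],
)

```text
time_s: 19.0
eef_pos: [0.4703, -0.1591, 0.1646]
eef_rot: [0.48, 0.524, 0.473, -0.522]
wrist_force: [11.3, -3.9, -2.2]
opening: 0.138
```

```bash
python3 -c "
from h import *
crank(.0955,-1,.05,0)
for i in range(5):
  ctrl.camera('top'); crank(.0955,-1,.05,0)"
```

```text
t 19.0 z 0.1646 r 0.0958 az -126.0 rad -2.199 F [11.28 -3.86 -2.15] Fccw 11.4 Fr -3.5 open 0.138
t 19.05 z 0.1646 r 0.0958 az -126.0 rad -2.199 F [11.03 -3.58 -1.84] Fccw 11.03 Fr -3.59 open 0.139
t 19.1 z 0.1645 r 0.0958 az -126.0 rad -2.2 F [10.3  -3.71 -0.73] Fccw 10.51 Fr -3.05 open 0.141
t 19.15 z 0.1646 r 0.0958 az -126.0 rad -2.199 F [10.97 -2.72 -1.04] Fccw 10.48 Fr -4.25 open 0.138
t 19.2 z 0.1645 r 0.0958 az -126.0 rad -2.2 F [10.46 -2.91 -1.23] Fccw 10.17 Fr -3.8 open 0.141
t 19.25 z 0.1645 r 0.0958 az -126.0 rad -2.2 F [10.33 -3.87 -0.46] Fccw 10.63 Fr -2.94 open 0.135
```

Call:
step_arm(
  motion=[
    [0,1,0.5,0,0,0,255],
    [0,1,0.5,0,0,0,120],
    [0,1,0.5,0,0,0,120],
    [0,1,0.5,0,0,0,120],
    [-40,1,0.5,0,0,0,120],
    [-80,1,0.5,0,0,0,120],
    [-130,1,0.5,0,0,0,120],
    [-130,-49,1,0,0,0,120],
    [-130,-89,1,0,0,0,120],
    [-130,-89,1,0,0,0,120],
  ],
)

```text
time_s: 20.5
eef_pos: [0.3764, -0.1492, 0.2923]
eef_rot: [-0.476, -0.523, -0.476, 0.523]
wrist_force: [0.6, -0.8, -0.9]
opening: 0.53
```

```bash
python3 - <<'E'
from h import *
import cv2
p,_=ctrl.camera("scene");q,_=ctrl.camera("top")
a=cv2.resize(p[200:400,160:390,::-1],(575,500),interpolation=cv2.INTER_CUBIC)
cv2.imwrite("pics/s5.png",a)
cv2.imwrite("pics/t5.png",cv2.resize(q[200:320,280:440,::-1],None,fx=5,fy=5,interpolation=cv2.INTER_CUBIC))
to([.4703,-.1591,.3])
E
```

```text
t 20.6 pos [ 0.3782 -0.1498  0.2926] F [-0.14 -0.3  -0.37] open 0.53
shift mm [-7.3 92.6  0.6] tool
 [[ 0.001  0.996 -0.094]
 [-0.001 -0.094 -0.996]
 [-1.     0.001  0.001]]
```

View pics/t5.png

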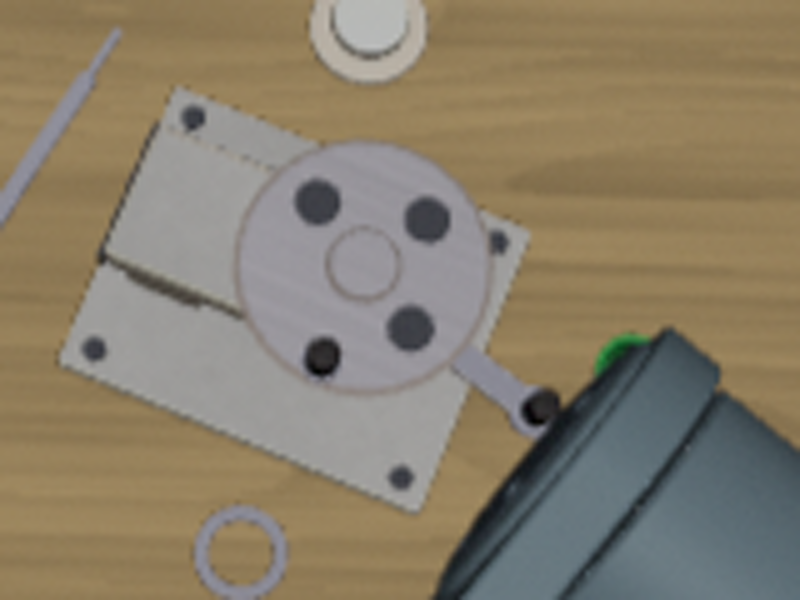

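View pics/s5.png

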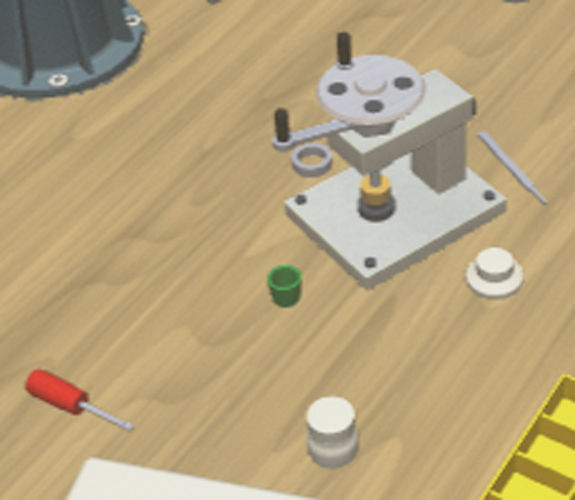

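The final views show the lever peg at crop (542,405), slightly clockwise of its start at (547,398). The wheel peg is at (323,355), the pin is on the gauge, and the visible bystanders are in place. I check the wheel angle, then hand in.

```bash
python3 - <<'E'
from h import *
W=at_z("top",344.7,271.1,.226);N=at_z("top",388.5,281.1,.187)
for P in(W,N): d=P[:2]-A;print(P.round(4),np.hypot(*d),np.arctan2(d[1],d[0]))
print(ctrl.hand_in())
E
```

```text
[ 0.4838 -0.0639  0.226 ] 0.04623678466836346 2.7521317053364616
[ 0.4697 -0.1567  0.187 ] 0.09429239011807594 -2.2180637193498933
the job is handed in; nothing more can be done
None
```

I handed the job in after about 21 s on the robot's clock. It reported no verdict, and the loads below are my estimates from the peg forces and angles.

- **Jam nut, slackened:** I swung the lever about 1.07 rad counter-clockwise, which takes it into the slack range.
- **Handwheel:** I wound it about 3.1 rad clockwise. The holding force rose about 4.4 N above free running, so the pin load is about 80 N. The last force read while the wheel was still turning suggested nearer 90 N; both are within 40 to 120 N.
- **Jam nut, retightened:** I swung the lever clockwise to about 0.04 rad past where it started, which by angle gives a clamp load of about 94 to 118 N. The force at the peg before the last small move gave about 84 N, consistent with that.
- **Released:** I opened the hand and backed it clear; the wrist force read about zero.

**Last checks:** in the final pictures the wheel peg was at 2.75 rad (2.735 when set), so the setting was kept. The lever was at -2.22 rad (-2.20 when released). Both differences are within picture accuracy. The bystanders in view looked unmoved. The dish was outside the final crops; I last saw it in place before retightening. The loupe was partly hidden in the top view but looked in place in the scene view.

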